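# Unscrew the braced jar and hold its cap

## Task

The blue jar is held in the wooden brace, but a salt shaker stands on its red screw cap: stand the shaker upright on the worktop, well clear of the jar (at least a hand's width), and let go of it. Then unscrew the tight cap anticlockwise until its thread lets go, keeping the jar seated in the brace, and lift the cap straight up. The program finishes while the gripper is still holding the cap, level and still, just above the mouth, a few centimetres clear of the jar and touching nothing but the gripper; leave the other things on the worktop where they are.

Things in the scene. Friction and masses are not known exactly. Their poses are not given: they have to be found in the camera images.
- brace: Fixed wooden jar brace, 94 x 94 x 32 mm, screwed to the worktop: a square pocket with 12 mm walls; its 8 mm thick floor carries the jar, which has about 1 mm play each side and cannot turn in it. Origin at the centre of its underside, z up, sides along its x and y.
- jar: Loose square blue stoneware jar, empty, about 0.45 kg, 64 x 64 mm, 78 mm high to its flat shoulder (86 mm above the worktop), standing in the brace. On it a round white neck 40 mm across with three short thread ledges (50 mm over them); a springy black rubber seal on the rim pushes the closed cap up with 13 N. Origin: centre of underside, z up. A white line on the shoulder points along its +x.
- jar_mouth (a point): Centre of the jar's mouth, at the height of the top of the raised rubber seal with the cap off (104 mm above the jar's underside, 112 mm above the worktop).
- cap: Loose red metal screw cap, 60 mm across, 22 mm high, 0.05 kg, hollow below, finely ribbed side. Origin at the centre of its lower edge, z up. Closed, its lower edge is 4 mm above the jar's shoulder, 90 mm above the worktop; its top 112 mm. At the start it is tight, its x axis 0 to 0.12 rad anticlockwise of the jar's. Pulled up before its thread lets go, it lifts the jar with it.
- cap_mark (a point): White line on the cap's top, 25.5 mm out along the cap's +x. Angles of cap x past jar x: turned anticlockwise from above (positive about z) against about 0.3 N m the cap rises 1.5 mm, lets go at about 0.95 rad and springs up 1 to 2 mm more; from 1.0 to 1.65 rad it lifts straight off; at about 1.75 rad it meets the next stop. Clockwise it is against a stop.
- shaker: Grey and clear salt shaker, 44 mm across, 90 mm high, about 0.1 kg, straight body for the lower 66 mm and a domed top 34 mm across; it stands upright on the middle of the cap at the start. Origin at the centre of its underside, z up.
- timer: Bystander: red and cream kitchen timer, 65 mm across, 54 mm high, loose, at the back, behind the jar. Origin under its centre.
- garlic: Bystander: garlic bulb, 60 mm across, 59 mm high, loose, at the back right. Origin under its centre.
- egg_cup: Bystander: cream egg cup, 47 mm across, 52 mm high, loose, at the front right. Origin under its centre.
- measure: Bystander: copper measuring cup, 54 mm wide, 36 mm high, 115 mm long, loose, front left of the jar. Origin under the middle of its length (its y). Other equipment is fixed: a dark speaker (108 mm high) behind x = 0.76; crockery up to 103 mm high left of y = 0.14 and, behind x = 0.7, of y = 0.07. The worktop is free from x 0.42 to 0.64, y -0.42 to 0.12, but for the things listed.

How it is judged:
By the outcome, as a careful person would: the job done as asked, in the order asked, and still so for the second after the job is handed in, while the arm keeps its last pose, push and grip.
It also fails if it takes over 48 s, if anything falls off the work surface, if the arm or the gripper's body presses on something with over 40 N, if the wrist force passes 120 N, or if a joint passes its speed limit or range.

## Robot

A 6-joint arm with a two-finger parallel gripper is mounted at the origin on a cart in front of the work surface, level with it; the furniture and walls round the work are solid. World frame = base frame: x ahead of the robot, y to its left, z up, the work surface at z = 0. Lengths are in mm, angles in rad, forces in N, time in s.
With the tool pointing down it reaches from about 275 to 1000 mm from the base axis. Payload 8.4 kg.
Tool frame: the origin (TCP) lies at the very end of the fingers, on their centre line; the grasp point (between the pads) lies 19 mm behind it; z points along the fingers, x is the direction in which the jaws open and shut, and the axes are right-handed (so a half turn about z gives the same grasp; the last joint's range is limited). The gripper opens to 85 mm and grips with 20 to 120 N. Pads are 22 mm wide; open, the fingers measure 114 mm over their backs; the gripper's body (76 mm by 85 mm) begins 54 mm behind the grasp point. The pads swing forward as they close: fully open they stand 13 mm farther back than shut.
Start: joints at [-1.184, 0.353, 1.633, -0, 1.155, -0.002], TCP at [236.923, -578.356, 205.981] pointing down, gripper open.
Joint ranges: [-2.63, 2.63], [-0.92, 2.1], [0.06, 2.66], [-1.3, 4.44], [0, 2.69], [-3.02, 3.02]. Speed limits (rad/s): [2.22, 2.22, 2.79, 3.14, 3.14, 3.14].

## Interface

Orientations are given as [roll, pitch, yaw] about the fixed x, y, z axes, in that order (R = Rz(yaw) Ry(pitch) Rx(roll)).
In Python, from rig import r gives the robot as it stands. The module is installed in compiled form; this text tells all that it offers.
- The arm moves only by the tool apply_moves, never from a script. Its argument "targets" is a list that holds one entry, the list of rows, each a list of 7 numbers: the gripper's target within -1 to 1 (fully open at 1, half-way at 0, shut at -1), then the shift along the tool's x, y, z in cm, then the turn, a rotation vector about the tool's x, y, z in degrees. A call has 1 to 8 rows; each row is the pose to reach, as a shift and turn from the pose measured when the call began, along the tool's axes at that moment; what a row does not reach only later rows make up. A row lasts 1/10 s, in which the tool goes at most 50 mm and 8.59 degrees, less where a joint would pass 70% of its speed; a pose out of reach is approached as far as the arm can. A call with a gripper value outside its range is refused whole. The fingers move at their own pace and stop on an object; "newtons" is the grip in N (left out, the last holds). Time passes only in rows, so rows that repeat a pose let the fingers close. It gives the time, the measured TCP pose, the force and the opening at its end, in the units of the state.
- r.sense(): the state, without advancing time (a new reading comes with each control period).
- r.grab_frame(name): name is "scene" or "top" or "wrist"; returns a dict with "pixels" (480x640x3 uint8, red, green, blue), "fov_y" (degrees; the focal length in pixels is half the picture's height over the tangent of half this angle, whatever the lens; pixels are square), "cx", "cy" (the principal point, pixels), "R" (3x3) and "t" (3): a world point X has camera coordinates R X + t; the wrist camera has in their place "mount" (4x4, takes a point from camera to tool coordinates, whose origin is the TCP and whose axes are the tool frame's). Camera axes: x right, y down, z forward; pixel columns grow to the right and rows downward; lengths in mm; the calibration is good to about 2 mm. A picture is of the moment at which its call begins: read the wrist's pose just before it. There is no depth.
- r.sign_off(): hands the job in, once; it reports no verdict.
The state is a dict: "clock": time; "qpos": joint angles; "qvel": joint speeds; "joint_efforts": joint torques, N m; "eef_pos": TCP position; "tcp_rot": TCP orientation; "contact_force": force on the tool from outside, world axes, zero at the start; "wrist_torque": the same for the moment, N m; "opening": opening from 0.0 (shut) to 1.0 (fully open).
Only numpy, scipy, OpenCV 4.12 (cv2) and the standard library are available. Lean on these libraries where they do the work, as an engineer would, in place of code of your own. Each camera call takes 0.05 s, during which the arm holds its last target. There are 200 camera calls.

## Working session

There is one attempt and no reset: what is moved stays moved. The work goes in short steps, Python scripts to look and compute and a tool call to move; the robot and the scene stay as the last step left them, time stands still between calls to the robot, and variables do not carry over. Pictures are saved under pics/ and viewed, about 8 in all and at most 12, crops included, and the job is handed in when it is done.

Besides the shell and the picture viewer there is one more tool, called after "Request:" by a JSON object that holds its "method" and its "body". apply_moves: Moves the arm, as the interface text tells. Its arguments: {"type":"object","properties":{"targets":{"type":"array"},"newtons":{"type":"number"}},"required":["targets"]}

```bash
mkdir -p pics
python3 - <<'E'
from rig import r
import cv2,numpy as np
s=r.sense(); print({k:np.round(v,3).tolist() for k,v in s.items()})
for n in("scene","top"):
    f=r.grab_frame(n); cv2.imwrite(f"pics/{n}0.png",f["pixels"][:,:,::-1])
    np.savez(f"pics/{n}0.npz",**{k:v for k,v in f.items() if k!="pixels"})
    print(n,{k:np.round(v,4).tolist() for k,v in f.items() if k!="pixels"})
E
```

```text
{'clock': 0.0, 'qpos': [-1.184, 0.354, 1.634, -0.0, 1.155, -0.002], 'qvel': [0.003, -0.002, 0.0, 0.001, 0.001, -0.0], 'joint_efforts': [0.002, -60.523, -34.207, 0.0, 0.009, 0.0], 'eef_pos': [236.716, -577.884, 205.27], 'tcp_rot': [-3.142, 0.001, -1.182], 'contact_force': [-0.207, 0.215, 0.38], 'wrist_torque': [-0.033, 0.034, 0.023], 'opening': 0.999}
scene {'fov_y': 44.8494, 'cx': 327.1813, 'cy': 241.5309, 'R': [[0.5543, -0.8322, -0.013], [-0.5477, -0.3529, -0.7586], [0.6267, 0.4276, -0.6514]], 't': [-415.6583, 309.8772, 1276.0526]}
top {'fov_y': 42.1988, 'cx': 325.8554, 'cy': 232.689, 'R': [[-0.0166, -0.9999, 0.0032], [-0.9879, 0.0159, -0.1541], [0.154, -0.0057, -0.9881]], 't': [-135.2287, 548.6872, 1331.3779]}
```

View pics/scene0.png

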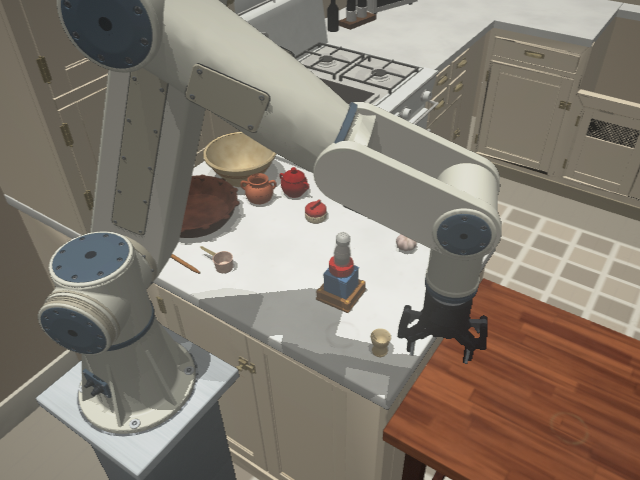

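View pics/top0.png

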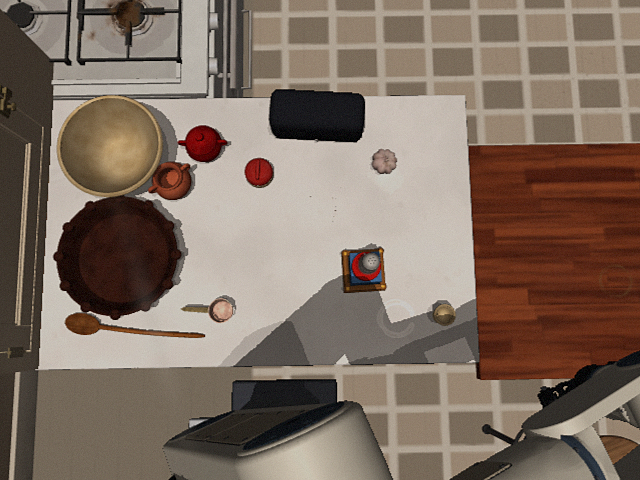

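The scene view shows the jar with its shaker near (341,270). In the top view the brace is centred near (364,270), with the egg cup at (443,313), the garlic at (384,161), the timer at (259,172) and the measure at (222,309). I'll enlarge both.

```bash
cat > h.py <<'E'
import numpy as np,cv2
from scipy.spatial.transform import Rotation as Ro
def ray(f,u,v):
    F=240/np.tan(np.radians(float(f["fov_y"]))/2); R=f["R"];t=f["t"]
    d=R.T@np.array([(u-f["cx"])/F,(v-f["cy"])/F,1]); return -R.T@t,d
def atz(f,u,v,z):
    c,d=ray(f,u,v); return (c+d*(z-c[2])/d[2])[:2]
def proj(f,X):
    F=240/np.tan(np.radians(float(f["fov_y"]))/2); p=f["R"]@np.array(X,float)+f["t"]
    return F*p[0]/p[2]+float(f["cx"]),F*p[1]/p[2]+float(f["cy"])
E
python3 - <<'E'
from h import *
a=cv2.imread("pics/top0.png")[235:305,325:405]; b=cv2.imread("pics/scene0.png")[225:315,305:380]
a=cv2.resize(a,(480,420),interpolation=cv2.INTER_CUBIC)  # x6
b=cv2.resize(b,(300,360),interpolation=cv2.INTER_CUBIC)  # x4
c=np.zeros((420,790,3),np.uint8); c[:,:480]=a; c[:360,490:790]=b
cv2.imwrite("pics/crop0.png",c)
f=np.load("pics/top0.npz")
for n,u,v,z in[("egg",443,311,52),("garlic",384,161,40),("timer",259,172,54),("measure",222,309,30)]: print(n,atz(f,u,v,z).round())
E
```

```text
egg [ 370. -393.]
garlic [ 708. -278.]
timer [684.   2.]
measure [383.  86.]
```

View pics/crop0.png

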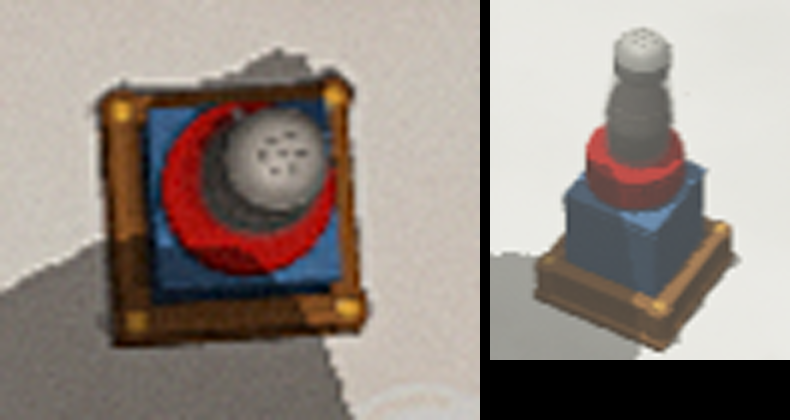

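In the crop (top ×6) the brace corner screws are at (121,109), (335,96), (347,307) and (137,320), the cap disc is centred near (248,188) and the shaker dome is at (278,157).

Run:
```python
from h import *
f=np.load("pics/top0.npz"); g=np.load("pics/scene0.npz")
c=lambda u,v:((u+.5)/6-.5+325,(v+.5)/6-.5+235)
P=np.array([atz(f,*c(u,v),32) for u,v in[(121,109),(335,96),(347,307),(137,320)]])
print(P.round(1),P.mean(0)); 
for a,b in((0,1),(3,2),(0,3),(1,2)):
    d=P[b]-P[a]; print(np.hypot(*d).round(1),np.degrees(np.arctan2(d[1],d[0])).round(1))
print("cap",atz(f,*c(248,188),112),"shaker",atz(f,*c(278,157),200))
d=lambda u,v:((u-490+.5)/4-.5+305,(v+.5)/4-.5+225)
print("scene cap",atz(g,*d(636,157),112),"shaker",atz(g,*d(643,48),198))
Q=np.array([atz(g,*d(u,v),32) for u,v in[(545,262),(721,229),(658,306)]]);print(Q.round(1),(Q[0]+Q[1])/2)
```

```text
[[ 502.4 -185.4]
 [ 506.  -264.5]
 [ 428.1 -266.6]
 [ 424.6 -189.6]] [ 465.25230227 -226.51017772]
79.3 -87.4
77.1 -87.4
78.0 -176.9
78.0 -178.5
cap [ 464.34170046 -225.92134743] shaker [ 465.39405244 -229.77414823]
scene cap [ 463.01258465 -232.97667725] shaker [ 464.53022739 -236.51748584]
[[ 424.8 -190.8]
 [ 508.8 -267.2]
 [ 431.2 -269.4]] [ 466.77365579 -229.04329789]
```

```bash
cat >> h.py <<'E'
def row(s,X,yaw=None):
    R=Ro.from_euler("xyz",s["tcp_rot"]); d=R.inv().apply(np.array(X)-s["eef_pos"])/10
    R2=Ro.from_euler("xyz",[np.pi,0,s["tcp_rot"][2] if yaw is None else yaw])
    return np.r_[d,(R.inv()*R2).as_rotvec(degrees=True)].round(2).tolist()
def st(s): print({k:np.round(s[k],3).tolist() for k in("clock","eef_pos","tcp_rot","contact_force","wrist_torque","opening")})
E
python3 - <<'E'
from h import *
from rig import r
s=r.sense()
print(row(s,[237,-578,235]),row(s,[465,-229,235]))
E
```

```text
[0.01, -0.02, -2.97, -0.0, 0.08, -0.0] [-23.64, -34.35, -2.94, -0.0, 0.08, -0.0]
```

Request:
{"method": "apply_moves", "body": {"targets": [[[1,0,0,-3,0,0,0],[1,-2.6,-3.8,-3,0,0,0],[1,-5.9,-8.6,-3,0,0,0],[1,-9.1,-13.3,-3,0,0,0],[1,-12.4,-18,-3,0,0,0],[1,-15.6,-22.7,-3,0,0,0],[1,-18.5,-26.9,-3,0,0,0],[1,-20.5,-29.8,-3,0,0,0]]]}}

```text
clock: 0.9
eef_pos: [426.8, -286.5, 235.5]
tcp_rot: [3.142, 0.001, -1.182]
contact_force: [0.1, -1.1, 0.6]
opening: 1.002
```

Run:
```python
from h import *
from rig import r
s=r.sense(); st(s)
f=r.grab_frame("wrist"); cv2.imwrite("pics/w1.png",f["pixels"][:,:,::-1])
print(f["fov_y"],f["cx"],f["cy"],np.round(f["mount"],3).tolist())
print(row(s,[465,-229,235]))
s=r.sense();st(s)
```

```text
{'clock': 0.9, 'eef_pos': [426.81, -286.507, 235.48], 'tcp_rot': [3.142, 0.001, -1.182], 'contact_force': [0.094, -1.1, 0.588], 'wrist_torque': [0.001, -0.047, -0.049], 'opening': 1.002}
58.2143661510118 305.7954212641712 235.8461619327092 [[1.0, 0.0, 0.0, -0.369], [-0.0, 0.965, 0.261, -65.489], [-0.0, -0.261, 0.965, -167.53], [0.0, 0.0, 0.0, 1.0]]
[-3.88, -5.71, 0.05, 0.0, 0.08, 0.0]
{'clock': 0.95, 'eef_pos': [430.2, -280.941, 235.48], 'tcp_rot': [-3.139, 0.004, -1.18], 'contact_force': [3.107, 4.794, 0.705], 'wrist_torque': [0.149, -0.053, 0.042], 'opening': 0.997}
```

View pics/w1.png

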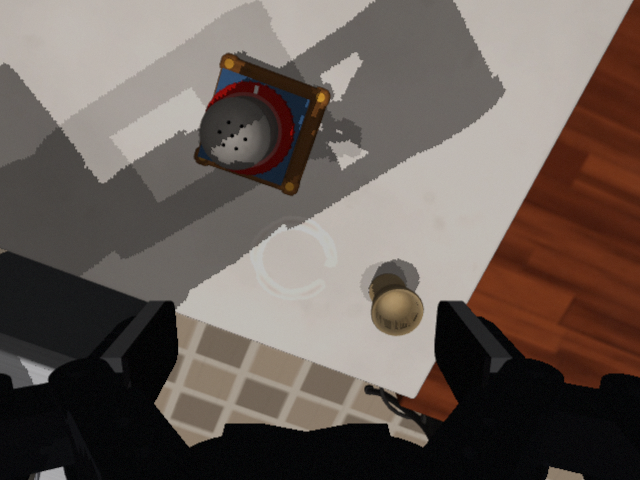

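The wrist view shows the brace screws at (229,62), (322,97), (290,187) and (202,157), the shaker dome near (238,132) and the white cap mark at (256,90).

```bash
cat >> h.py <<'E'
M=np.array([[1,0,0,-.369],[0,.965,.261,-65.489],[0,-.261,.965,-167.53],[0,0,0,1]])
def wcam(s):
    T=np.eye(4);T[:3,:3]=Ro.from_euler("xyz",s["tcp_rot"]).as_matrix();T[:3,3]=s["eef_pos"]
    m=M.copy(); U,_,V=np.linalg.svd(m[:3,:3]); m[:3,:3]=U@V
    I=np.linalg.inv(T@m); return dict(fov_y=58.2143661510118,cx=305.795,cy=235.846,R=I[:3,:3],t=I[:3,3])
E
python3 - <<'E'
from h import *
from rig import r
f=wcam(dict(eef_pos=[426.81,-286.507,235.48],tcp_rot=[3.142,.001,-1.182]))
P=np.array([atz(f,u,v,32) for u,v in[(229,62),(322,97),(290,187),(202,157)]]);print(P.round(1),P.mean(0))
print("dome",atz(f,238,132,195),"mark",atz(f,256,90,112))
s=r.sense();st(s);print(row(s,[465,-229,235]),row(s,[465,-229,140]))
E
```

```text
[[ 505.  -187.1]
 [ 508.6 -266.7]
 [ 429.7 -269.9]
 [ 425.2 -191.2]] [ 467.13213739 -228.75580986]
dome [ 469.86353458 -234.03560565] mark [ 491.92261816 -224.81594404]
{'clock': 0.95, 'eef_pos': [430.2, -280.941, 235.48], 'tcp_rot': [-3.139, 0.004, -1.18], 'contact_force': [3.107, 4.794, 0.705], 'wrist_torque': [0.149, -0.053, 0.042], 'opening': 0.997}
[-3.48, -5.19, 0.08, -0.18, 0.22, -0.0] [-3.44, -5.17, 9.58, -0.18, 0.22, -0.0]
```

Request:
{"method": "apply_moves", "body": {"targets": [[[1,-3.3,-5.3,0,-0.2,0.2,0],[1,-3.3,-5.3,0,-0.2,0.2,0],[1,-3.3,-5.3,0,-0.2,0.2,0],[1,-3.3,-5.3,0,-0.2,0.2,0]]]}}

```text
clock: 1.35
eef_pos: [466.4, -230.1, 235.5]
tcp_rot: [3.14, 0.001, -1.179]
contact_force: [0.1, -0.4, -0.2]
opening: 0.996
```

Run:
```python
from h import *
from rig import r
s=r.sense(); st(s)
f=r.grab_frame("wrist"); cv2.imwrite("pics/w2.png",f["pixels"][:,:,::-1])
```

```text
{'clock': 1.35, 'eef_pos': [466.446, -230.12, 235.49], 'tcp_rot': [3.14, 0.001, -1.179], 'contact_force': [0.14, -0.391, -0.19], 'wrist_torque': [-0.016, 0.01, 0.016], 'opening': 0.996}
```

View pics/w2.png

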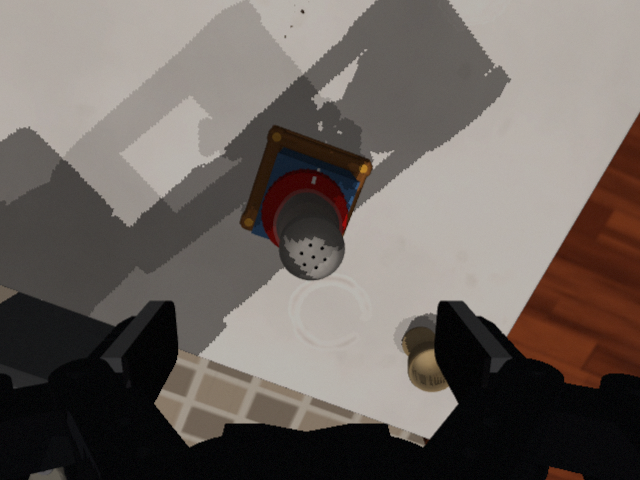

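The shaker dome is centred at (312,246), midway between the finger tips at x = 177 and 436 and about 2.5 mm towards tool +x. The cap is centred at x ≈ 306 and its mark is at (314,180). Next I'll descend.

Request:
{"method": "apply_moves", "body": {"targets": [[[1,0.2,0,3,0,0,0],[1,0.25,0,6,0,0,0],[1,0.25,0,8.5,0,0,0],[1,0.25,0,9.8,0,0,0],[1,0.25,0,9.8,0,0,0],[1,0.25,0,9.8,0,0,0]]]}}

```text
clock: 2.0
eef_pos: [467.1, -233.7, 138.2]
tcp_rot: [3.141, 0.0, -1.181]
contact_force: [-0.1, -0.3, 0.1]
opening: 1.0
```

Request:
{"method": "apply_moves", "body": {"targets": [[[-1,0,0,0,0,0,0],[-1,0,0,0,0,0,0],[-1,0,0,0,0,0,0],[-1,0,0,0,0,0,0],[-1,0,0,0,0,0,0],[-1,0,0,0,0,0,0],[-1,0,0,0,0,0,0],[-1,0,0,0,0,0,0]]], "newtons": 25}}

```text
clock: 2.8
eef_pos: [467.5, -233.7, 138.7]
tcp_rot: [3.141, -0.0, -1.181]
contact_force: [0.3, 0.2, 5.9]
opening: 0.405
```

Run:
```python
from h import *
from rig import r
st(r.sense())
f=r.grab_frame("wrist")["pixels"]; g=r.grab_frame("scene")["pixels"]
a=cv2.resize(g[170:320,270:430],(480,450),interpolation=cv2.INTER_CUBIC); b=cv2.resize(f[100:480],(320,190),interpolation=cv2.INTER_AREA)
c=np.zeros((450,800,3),np.uint8);c[:,:480]=a;c[:190,480:]=b
cv2.imwrite("pics/g3.png",c[:,:,::-1]); st(r.sense())
```

```text
{'clock': 2.8, 'eef_pos': [467.525, -233.736, 138.73], 'tcp_rot': [3.141, -0.0, -1.181], 'contact_force': [0.344, 0.227, 5.851], 'wrist_torque': [0.246, 0.096, 0.023], 'opening': 0.405}
{'clock': 2.9, 'eef_pos': [467.542, -233.733, 138.718], 'tcp_rot': [3.141, -0.0, -1.181], 'contact_force': [-1.169, 0.435, 6.147], 'wrist_torque': [0.227, 0.09, -0.031], 'opening': 0.399}
```

View pics/g3.png

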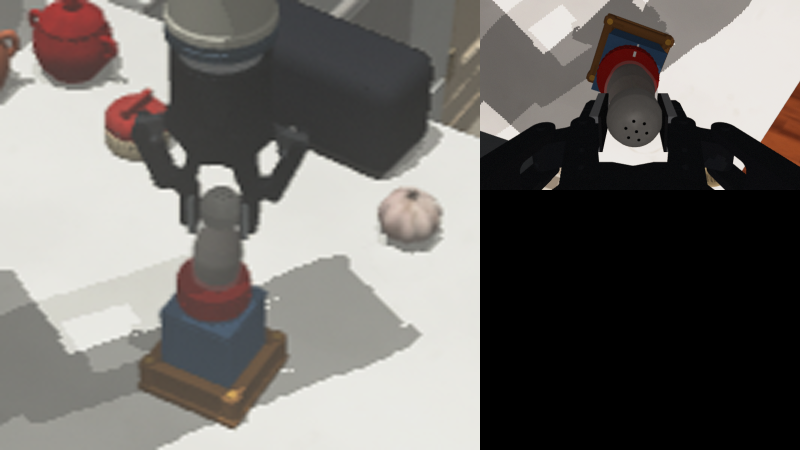

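Run:
```python
from h import *
g=np.load("pics/scene0.npz")
for dx in(-22,0,22):
  for z in(112,138,145,158,178,202):
    u,v=proj(g,[467.5+dx*.38,-233-dx*.925,z]); print(dx,z,round((u-270)*3),round((v-170)*3))
```

```text
-22 112 189 275
-22 138 189 251
-22 145 189 244
-22 158 189 232
-22 178 189 213
-22 202 189 189
0 112 216 278
0 138 217 254
0 145 217 248
0 158 217 235
0 178 217 216
0 202 217 192
22 112 244 282
22 138 244 258
22 145 244 251
22 158 244 239
22 178 245 219
22 202 245 196
```

The fingers hold the shaker's upper part, and the 6 N upward force fits the pads swinging forward as they close. I'll lift a little and check that the grip is stable.

Request:
{"method": "apply_moves", "body": {"targets": [[[-1,0,0,-0.3,0,0,0],[-1,0,0,-1,0,0,0],[-1,0,0,-2,0,0,0],[-1,0,0,-3,0,0,0],[-1,0,0,-3,0,0,0]]], "newtons": 25}}

```text
clock: 3.4
eef_pos: [468.6, -234.2, 170.6]
tcp_rot: [-3.14, -0.003, -1.181]
contact_force: [-0.4, -0.2, -0.6]
opening: 0.402
```

Run:
```python
from h import *
from rig import r
s=r.sense();st(s)
g=r.grab_frame("scene")["pixels"];t=r.grab_frame("wrist")["pixels"]
a=cv2.resize(g[170:320,270:430],(480,450),interpolation=cv2.INTER_CUBIC); b=cv2.resize(t[100:480],(320,190),interpolation=cv2.INTER_AREA)
c=np.zeros((450,800,3),np.uint8);c[:,:480]=a;c[:190,480:]=b
cv2.imwrite("pics/g4.png",c[:,:,::-1])
for X in([500,-160,200],[530,-60,200],[530,-60,30],): print(row(s,X))
```

```text
{'clock': 3.4, 'eef_pos': [468.573, -234.237, 170.599], 'tcp_rot': [-3.14, -0.003, -1.181], 'contact_force': [-0.41, -0.187, -0.631], 'wrist_torque': [-0.016, -0.016, -0.001], 'opening': 0.402}
[-5.66, -5.73, -2.94, -0.1, -0.15, 0.0]
[-13.77, -12.31, -2.95, -0.1, -0.15, 0.0]
[-13.82, -12.28, 14.05, -0.1, -0.15, 0.0]
```

View pics/g4.png

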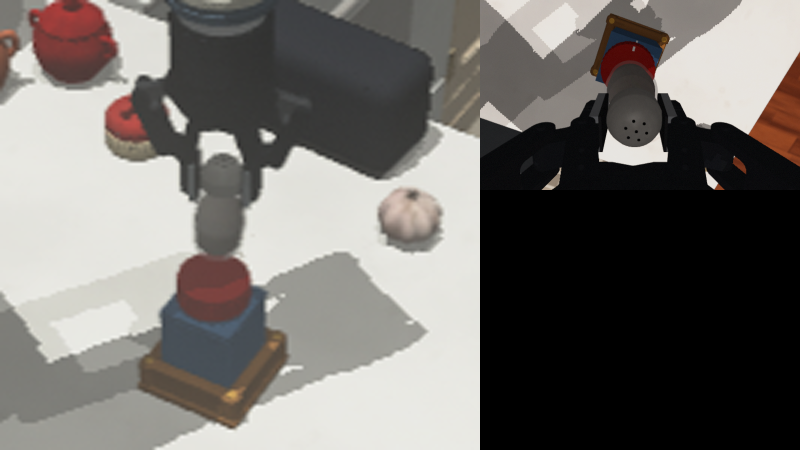

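The shaker came up cleanly and hangs nearly upright at (220,205) in the crop. The jar and cap stayed put. I'll carry it to about (530,-60).

Request:
{"method": "apply_moves", "body": {"targets": [[[-1,-1,-1,-1.5,-0.1,-0.15,0],[-1,-3.5,-3.2,-2.5,-0.1,-0.15,0],[-1,-6.5,-5.9,-2.5,-0.1,-0.15,0],[-1,-9.5,-8.6,-1,-0.1,-0.15,0],[-1,-12.2,-11,2,-0.1,-0.15,0],[-1,-13.5,-12.1,5,-0.1,-0.15,0],[-1,-13.8,-12.3,8.5,-0.1,-0.15,0],[-1,-13.8,-12.3,12,-0.1,-0.15,0]]]}}

```text
clock: 4.3
eef_pos: [529.2, -58.4, 47.7]
tcp_rot: [3.141, 0.001, -1.179]
contact_force: [0.5, 0.0, -0.0]
opening: 0.398
```

Request:
{"method": "apply_moves", "body": {"targets": [[[-1,0,0,0.3,0,0,0],[-1,0,0,0.6,0,0,0],[-1,0,0,0.6,0,0,0],[-1,0,0,0.6,0,0,0]]]}}

```text
clock: 4.7
eef_pos: [530.4, -58.8, 43.2]
tcp_rot: [-3.14, 0.0, -1.179]
contact_force: [-0.7, 1.1, -1.4]
opening: 0.398
```

Run:
```python
from h import *
from rig import r
s=r.sense();st(s);print(row(s,[530,-60,27]))
```

```text
{'clock': 4.7, 'eef_pos': [530.388, -58.789, 43.227], 'tcp_rot': [-3.14, 0.0, -1.179], 'contact_force': [-0.668, 1.071, -1.414], 'wrist_torque': [0.028, 0.022, -0.016], 'opening': 0.398}
[0.1, 0.08, 1.62, -0.07, 0.01, -0.0]
```

Next, a slow descent until it touches.

Request:
{"method": "apply_moves", "body": {"targets": [[[-1,0,0,0.5,0,0,0],[-1,0,0,0.9,0,0,0],[-1,0,0,1.2,0,0,0],[-1,0,0,1.4,0,0,0],[-1,0,0,1.5,0,0,0],[-1,0,0,1.5,0,0,0]]]}}

```text
clock: 5.3
eef_pos: [530.2, -58.7, 28.0]
tcp_rot: [-3.141, 0.0, -1.179]
contact_force: [0.1, -0.7, -1.0]
opening: 0.399
```

Request:
{"method": "apply_moves", "body": {"targets": [[[-1,0,0,0.1,0,0,0],[-1,0,0,0.15,0,0,0],[-1,0,0,0.15,0,0,0]]]}}

```text
clock: 5.6
eef_pos: [530.3, -58.8, 26.5]
tcp_rot: [-3.141, 0.0, -1.179]
contact_force: [0.2, 0.5, -0.0]
opening: 0.395
```

Request:
{"method": "apply_moves", "body": {"targets": [[[-1,0,0,0.1,0,0,0],[-1,0,0,0.1,0,0,0]]]}}

```text
clock: 5.8
eef_pos: [530.8, -58.7, 26.3]
tcp_rot: [-3.14, 0.0, -1.18]
contact_force: [-2.1, 0.7, 8.4]
opening: 0.401
```

Request:
{"method": "apply_moves", "body": {"targets": [[[-1,0,0,0.1,0,0,0],[-1,0,0,0.1,0,0,0]]]}}

```text
clock: 6.0
eef_pos: [531.0, -58.6, 26.3]
tcp_rot: [-3.139, 0.0, -1.179]
contact_force: [-3.1, 0.5, 12.4]
opening: 0.393
```

It's in contact at 8–12 N, so I'll release and rise.

Request:
{"method": "apply_moves", "body": {"targets": [[[-0.1,0,0,0,0,0,0],[0.2,0,0,0,0,0,0],[0.6,0,0,0,0,0,0],[1,0,0,0,0,0,0],[1,0,0,0,0,0,0],[1,0,0,0,0,0,0],[1,0,0,0,0,0,0]]]}}

```text
clock: 6.7
eef_pos: [531.0, -58.6, 26.2]
tcp_rot: [-3.14, 0.0, -1.179]
contact_force: [-0.4, 0.5, 1.0]
opening: 1.002
```

Request:
{"method": "apply_moves", "body": {"targets": [[[1,0,0,-1,0,0,0],[1,0,0,-4,0,0,0],[1,0,0,-8,0,0,0],[1,0,0,-12,0,0,0],[1,0,0,-14,0,0,0],[1,0,0,-14,0,0,0]]]}}

```text
clock: 7.3
eef_pos: [533.0, -59.0, 170.3]
tcp_rot: [-3.134, -0.003, -1.179]
contact_force: [-0.4, -0.8, -0.9]
opening: 0.996
```

Run:
```python
from h import *
from rig import r
s=r.sense();st(s);print(row(s,[466,-229,165]),row(s,[466,-229,140]))
```

```text
{'clock': 7.3, 'eef_pos': [533.027, -58.966, 170.3], 'tcp_rot': [-3.134, -0.003, -1.179], 'contact_force': [-0.449, -0.816, -0.889], 'wrist_torque': [0.001, -0.009, 0.012], 'opening': 0.996}
[13.16, 12.69, 0.47, -0.45, -0.18, 0.0] [13.15, 12.71, 2.97, -0.45, -0.18, 0.0]
```

Request:
{"method": "apply_moves", "body": {"targets": [[[1,2.5,2.4,0,-0.4,-0.2,0],[1,6,5.8,0,-0.4,-0.2,0],[1,9.5,9.2,0.2,-0.4,-0.2,0],[1,12,11.6,0.4,-0.4,-0.2,0],[1,13.2,12.7,0.5,-0.4,-0.2,0],[1,13.2,12.7,0.5,-0.4,-0.2,0],[1,13.2,12.7,0.5,-0.4,-0.2,0]]]}}

```text
clock: 8.0
eef_pos: [465.6, -229.2, 164.2]
tcp_rot: [-3.141, 0.001, -1.181]
contact_force: [0.2, -0.8, 0.1]
opening: 0.999
```

Run:
```python
from h import *
from rig import r
s=r.sense();st(s);np.savez("pics/s5.npz",eef_pos=s["eef_pos"],tcp_rot=s["tcp_rot"])
f=r.grab_frame("wrist")["pixels"]; g=r.grab_frame("scene")["pixels"]
cv2.imwrite("pics/w5f.png",f[:,:,::-1])
a=cv2.resize(f[130:330,200:420],(484,440),interpolation=cv2.INTER_CUBIC); b=cv2.resize(g[190:310,270:375],(315,360),interpolation=cv2.INTER_CUBIC)
c=np.zeros((440,800,3),np.uint8);c[:,:484]=a;c[:360,485:]=b
cv2.imwrite("pics/w5.png",c[:,:,::-1])
```

```text
{'clock': 8.0, 'eef_pos': [465.554, -229.176, 164.151], 'tcp_rot': [-3.141, 0.001, -1.181], 'contact_force': [0.227, -0.757, 0.115], 'wrist_torque': [0.012, -0.007, 0.04], 'opening': 0.999}
```

View pics/w5.png

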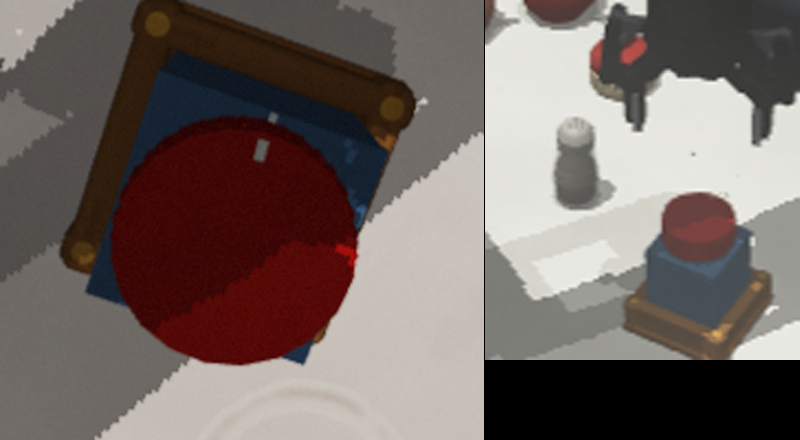

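The shaker stands upright on the worktop, at (577,165) in the right-hand panel. In the left crop (×2.2) the cap's top face is about centred at (235,245), its mark is at (261,150), and the jar's shoulder line is at (273,118).

Run:
```python
from h import *
from rig import r
q=np.load("pics/s5.npz"); f=wcam(q)
d=lambda u,v:((u+.5)/2.2-.5+200,(v+.5)/2.2-.5+130)
for n,u,v,z in[("capL",113,240,112),("capR",357,240,112),("capBot",237,365,112),("mark",261,150,112),("line",273,118,86),("scr",157,24,32),("scr",391,108,32),("scr",83,252,32)]:
    print(n,atz(f,*d(u,v),z).round(1))
P=np.array([atz(f,*d(u,v),32) for u,v in[(391,108),(83,252)]]).mean(0); print("brace",P)
im=cv2.imread("pics/w5f.png"); h=cv2.cvtColor(im,cv2.COLOR_BGR2HSV)
m=(((h[...,0]<6)|(h[...,0]>174))&(h[...,1]>190)&(h[...,2]>55)).astype(np.uint8)
m[:130]=0;m[330:]=0;m[:,:200]=0;m[:,420:]=0
# fit: project cap (top+bottom rim hull) and match silhouette
from scipy.optimize import minimize
c=max(cv2.findContours(m,0,1)[0],key=cv2.contourArea); hull=np.zeros_like(m);cv2.fillPoly(hull,[cv2.convexHull(c)],1)
a=np.linspace(0,6.283,60)
def cost(p):
    pts=np.array([proj(f,[p[0]+30*np.cos(t),p[1]+30*np.sin(t),z]) for z in(90,112) for t in a],np.float32)
    k=np.zeros_like(m);cv2.fillPoly(k,[cv2.convexHull((pts*16).round().astype(np.int32))],1,shift=4);return float((k!=hull).sum())
o=minimize(cost,[466,-229],method="Nelder-Mead",options=dict(initial_simplex=[[466,-229],[470,-229],[466,-225]]));print(o.x,o.fun,hull.sum())
s=r.sense();st(s);print(row(s,[*o.x,88]))
```

```text
capL [ 458.5 -200.3]
capR [ 480.8 -254.6]
capBot [ 439.9 -240.2]
mark [ 492.2 -224.7]
line [ 497.2 -226.8]
scr [ 504.  -187.3]
scr [ 507.9 -265. ]
scr [ 426.3 -191.2]
brace [ 467.11102705 -228.11226105]
[ 465.8816185  -228.58191681] 903.0 9341
{'clock': 8.1, 'eef_pos': [466.055, -228.55, 164.394], 'tcp_rot': [-3.141, 0.001, -1.179], 'contact_force': [0.459, -0.067, 0.066], 'wrist_torque': [-0.007, -0.0, -0.019], 'opening': 1.001}
[0.0, 0.02, 7.64, -0.03, 0.06, -0.0]
```

Request:
{"method": "apply_moves", "body": {"targets": [[[1,0,0,2.5,0,0,0],[1,0,0,5,0,0,0],[1,0,0,6.8,0,0,0],[1,0,0,7.5,0,0,0],[1,0,0,7.8,0,0,0],[1,0,0,7.8,0,0,0]]]}}

```text
clock: 8.7
eef_pos: [466.5, -228.1, 86.6]
tcp_rot: [-3.141, 0.001, -1.178]
contact_force: [-0.4, -0.4, -0.3]
opening: 0.998
```

Run:
```python
from h import *
from rig import r
st(r.sense())
g=r.grab_frame("scene"); cv2.imwrite("pics/g6.png",cv2.resize(g["pixels"][215:315,295:395],(600,600),interpolation=cv2.INTER_CUBIC)[:,:,::-1])
for z in(90,112,86): print([np.round([(u-295)*6,(v-215)*6]).tolist() for u,v in [proj(g,[466.5+d*.38,-228.5-d*.925,z]) for d in(-40,-30,0,30,40)]])
```

```text
{'clock': 8.7, 'eef_pos': [466.473, -228.142, 86.64], 'tcp_rot': [-3.141, 0.001, -1.178], 'contact_force': [-0.381, -0.382, -0.269], 'wrist_torque': [0.068, -0.028, -0.05], 'opening': 0.998}
[[175.0, 312.0], [199.0, 315.0], [272.0, 324.0], [345.0, 333.0], [370.0, 337.0]]
[[174.0, 272.0], [199.0, 275.0], [272.0, 284.0], [346.0, 293.0], [371.0, 297.0]]
[[175.0, 319.0], [199.0, 322.0], [272.0, 331.0], [345.0, 341.0], [369.0, 344.0]]
```

View pics/g6.png

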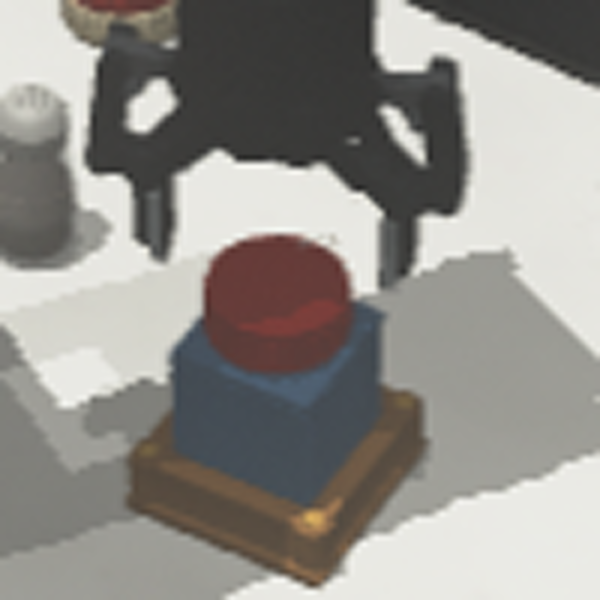

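The open finger tips are at (160,260) and (398,288). That puts them at z ≈ 116, about 30 mm behind the reported TCP and above the cap top, and the wrist view agrees. I need to go lower, watching the force.

Request:
{"method": "apply_moves", "body": {"targets": [[[1,0,0,0.4,0,0,0],[1,0,0,0.8,0,0,0],[1,0,0,1.2,0,0,0],[1,0,0,1.6,0,0,0],[1,0,0,1.6,0,0,0]]]}}

```text
clock: 9.25
eef_pos: [466.3, -228.2, 70.4]
tcp_rot: [-3.141, 0.001, -1.178]
contact_force: [1.0, -0.3, 0.1]
opening: 1.0
```

Request:
{"method": "apply_moves", "body": {"targets": [[[0.6,0,0,0,0,0,0],[0.5,0,0,0,0,0,0],[0.5,0,0,0,0,0,0],[0.5,0,0,0,0,0,0]]], "newtons": 25}}

```text
clock: 9.65
eef_pos: [466.4, -228.3, 70.5]
tcp_rot: [-3.141, 0.001, -1.178]
contact_force: [0.6, 1.1, 0.7]
opening: 0.75
```

Run:
```python
from h import *
from rig import r
st(r.sense())
g=r.grab_frame("scene"); cv2.imwrite("pics/g7.png",cv2.resize(g["pixels"][215:315,295:395],(600,600),interpolation=cv2.INTER_CUBIC)[:,:,::-1])
```

```text
{'clock': 9.65, 'eef_pos': [466.365, -228.256, 70.528], 'tcp_rot': [-3.141, 0.001, -1.178], 'contact_force': [0.642, 1.133, 0.685], 'wrist_torque': [-0.049, -0.009, 0.058], 'opening': 0.75}
```

View pics/g7.png

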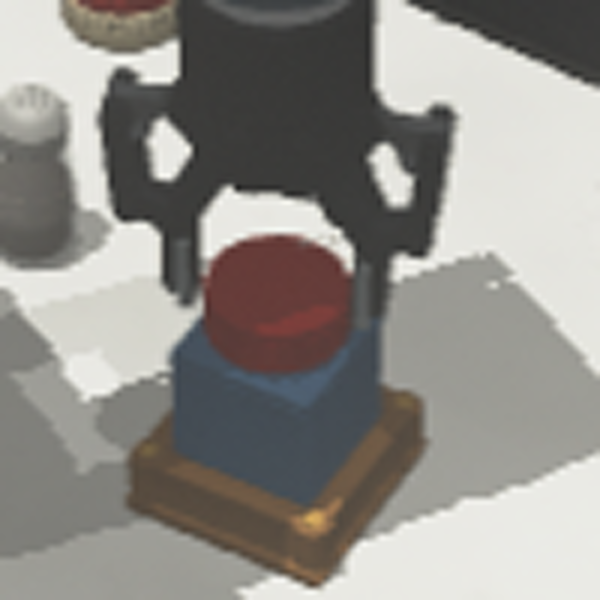

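At TCP z 70.5 and opening 0.75 the tips are at (185,303) and (370,325), so z ≈ 95–96. They span most of the cap side and clear the 86 mm shoulder. I'll go 2 mm lower and close.

Request:
{"method": "apply_moves", "body": {"targets": [[[0.5,0,0,0.2,0,0,0],[0.3,0,0,0.2,0,0,0],[-0.2,0,0,0.2,0,0,0],[-1,0,0,0.2,0,0,0],[-1,0,0,0.2,0,0,0],[-1,0,0,0.2,0,0,0],[-1,0,0,0.2,0,0,0]]], "newtons": 50}}

```text
clock: 10.4
eef_pos: [466.6, -228.5, 68.7]
tcp_rot: [-3.141, 0.0, -1.178]
contact_force: [-0.9, -3.4, 5.1]
opening: 0.682
```

Run:
```python
from h import *
from rig import r
s=r.sense();st(s);print(s["qpos"])
```

```text
{'clock': 10.4, 'eef_pos': [466.593, -228.491, 68.728], 'tcp_rot': [-3.141, 0.0, -1.178], 'contact_force': [-0.946, -3.427, 5.082], 'wrist_torque': [-0.365, 0.092, -0.019], 'opening': 0.682}
[-4.58953128e-01  3.71099523e-01  1.97162249e+00  1.36480137e-03
  7.98542482e-01  7.18480694e-01]
```

The cap is gripped at opening 0.68, about 58 mm. I'll turn it anticlockwise (negative about tool z, which points down), rising gently with the thread.

Request:
{"method": "apply_moves", "body": {"targets": [[[-1,0,0,0,0,0,-3],[-1,0,0,-0.02,0,0,-8],[-1,0,0,-0.04,0,0,-13],[-1,0,0,-0.06,0,0,-18],[-1,0,0,-0.08,0,0,-23],[-1,0,0,-0.09,0,0,-28],[-1,0,0,-0.1,0,0,-33],[-1,0,0,-0.12,0,0,-38]]], "newtons": 60}}

```text
clock: 11.2
eef_pos: [466.3, -228.2, 69.9]
tcp_rot: [-3.14, 0.001, -0.512]
contact_force: [-1.7, -1.0, 4.5]
opening: 0.677
```

Run:
```python
from rig import r
from h import *
s=r.sense();st(s); print(row(s,[466.5,-228.5,70.3]))
```

```text
{'clock': 11.2, 'eef_pos': [466.267, -228.243, 69.852], 'tcp_rot': [-3.14, 0.001, -0.512], 'contact_force': [-1.746, -0.985, 4.467], 'wrist_torque': [-0.132, 0.36, -0.181], 'opening': 0.677}
[0.03, 0.01, -0.04, -0.07, 0.03, -0.0]
```

Request:
{"method": "apply_moves", "body": {"targets": [[[-1,0,0,-0.01,0,0,-4],[-1,0,0,-0.03,0,0,-8],[-1,0,0,-0.04,0,0,-12],[-1,0,0,-0.1,0,0,-16],[-1,0,0,-0.15,0,0,-20],[-1,0,0,-0.15,0,0,-24],[-1,0,0,-0.15,0,0,-28],[-1,0,0,-0.15,0,0,-29]]]}}

```text
clock: 12.0
eef_pos: [466.3, -227.9, 71.3]
tcp_rot: [-3.14, -0.0, -0.004]
contact_force: [-0.4, -0.1, 3.6]
opening: 0.679
```

Run:
```python
from rig import r
from h import *
s=r.sense();st(s)
s0=s;f=r.grab_frame("wrist")["pixels"];cv2.imwrite("pics/w8.png",cv2.resize(f[150:330,190:430],(720,540),interpolation=cv2.INTER_CUBIC)[:,:,::-1])
```

```text
{'clock': 12.0, 'eef_pos': [466.302, -227.93, 71.288], 'tcp_rot': [-3.14, -0.0, -0.004], 'contact_force': [-0.406, -0.064, 3.599], 'wrist_torque': [0.022, 0.004, 0.012], 'opening': 0.679}
```

View pics/w8.png

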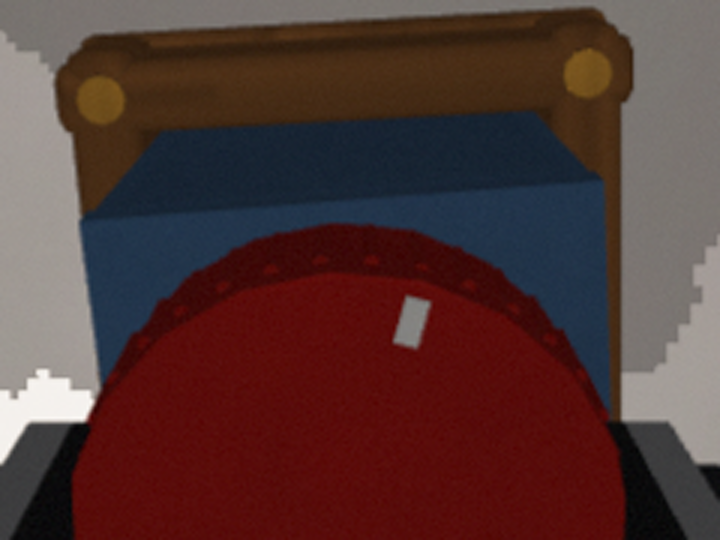

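The mark at (412,322), against a cap centre of about (349,510), points about 72° from world x. That is roughly 1.2 rad past jar x. The torque has dropped to zero, so the thread has let go. I'll lift straight up.

Request:
{"method": "apply_moves", "body": {"targets": [[[-1,0,0,-0.2,0,0,0],[-1,0,0,-0.6,0,0,0],[-1,0,0,-1.1,0,0,0],[-1,0,0,-1.6,0,0,0],[-1,0,0,-1.6,0,0,0]]]}}

```text
clock: 12.55
eef_pos: [466.6, -228.2, 88.1]
tcp_rot: [-3.14, -0.001, -0.005]
contact_force: [-1.0, 0.5, -0.8]
opening: 0.681
```

Request:
{"method": "apply_moves", "body": {"targets": [[[-1,0,0,-0.8,0,0,0],[-1,0,0,-1.8,0,0,0],[-1,0,0,-2.7,0,0,0],[-1,0,0,-3.2,0,0,0],[-1,0,0,-3.3,0,0,0],[-1,0,0,-3.3,0,0,0],[-1,0,0,-3.3,0,0,0],[-1,0,0,-3.3,0,0,0]]]}}

```text
clock: 13.35
eef_pos: [466.4, -228.1, 120.8]
tcp_rot: [-3.14, -0.0, -0.005]
contact_force: [-0.4, 0.5, -0.7]
opening: 0.678
```

Run:
```python
from rig import r
from h import *
s=r.sense();st(s)
g=r.grab_frame("scene")["pixels"];t=r.grab_frame("top")["pixels"]
c=np.zeros((540,800,3),np.uint8)
c[:,:480]=cv2.resize(g[180:315,270:390],(480,540),interpolation=cv2.INTER_CUBIC)
c[:240,480:]=cv2.resize(t,(320,240),interpolation=cv2.INTER_AREA);cv2.imwrite("pics/f9.png",c[:,:,::-1])
st(r.sense())
```

```text
{'clock': 13.35, 'eef_pos': [466.364, -228.075, 120.772], 'tcp_rot': [-3.14, -0.0, -0.005], 'contact_force': [-0.402, 0.501, -0.692], 'wrist_torque': [-0.0, -0.015, 0.027], 'opening': 0.678}
{'clock': 13.45, 'eef_pos': [466.431, -228.11, 120.812], 'tcp_rot': [-3.14, -0.001, -0.005], 'contact_force': [-0.038, 0.493, -0.672], 'wrist_torque': [-0.008, -0.031, -0.025], 'opening': 0.676}
```

View pics/f9.png

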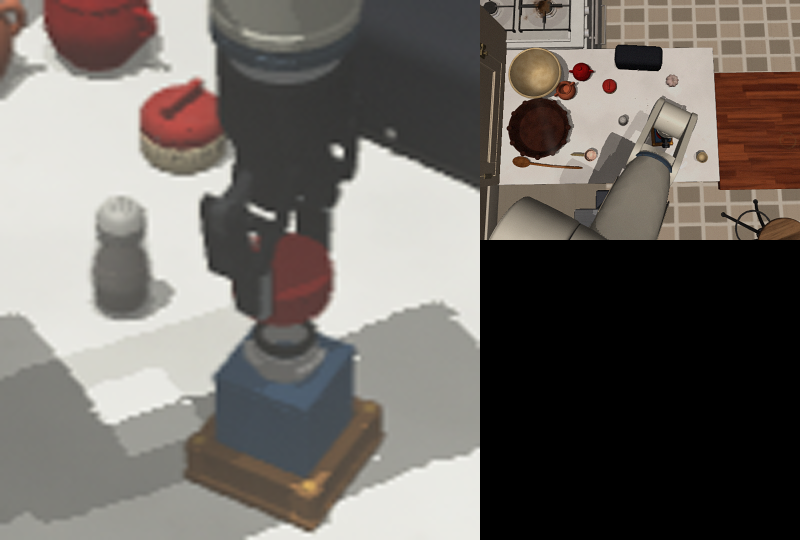

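The cap (285,280) is held above the open mouth at (285,340). The jar is still seated in the brace, the shaker stands upright at (122,258), and the bystanders haven't moved. The readings are steady, so I'll hand it in.

```bash
python3 -c "
from rig import r
print(r.sign_off())"
```

```text
the job is handed in; nothing more can be done
None
```

The job is done and handed in at about 13.5 s of the 48 s allowed. I stood the shaker upright at about (530, -60) mm, roughly 180 mm from the jar centre to centre, and let go of it. I then turned the cap about 67° anticlockwise until the turning torque fell to zero. After that I lifted it straight up about 5 cm from its closed position.

- **Final checks:** the last picture shows the cap held over the open mouth, which I put at about 30 mm clear. The jar is seated in the brace, the shaker is standing, and the other things look unmoved. The outside force was under 1 N, the pose was steady and the tool was level.
- **Disagreement:** the finger tips showed about 25–30 mm behind the reported TCP when open, more than the 13 mm given. I set the grip height on the cap from the pictures instead. The same offset put the shaker grip higher than I planned, but it held.

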